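# Deburr the mouth of a clamped pipe

## Task

Take the deburring tool from its stand and run its blade lightly round the inner edge of the pipe clamped in the vise: begin on the side of the vise's spindle, go clockwise as seen from above, once all the way round and back to the spindle side, steadily bearing on the edge at about 5 N and never over 10 N. Then put the tool back upright in its stand, fully home, and let go; leave the other things on the bench where they are.

Things in the scene. Friction and masses are not known exactly. Their poses are not given: they have to be found in the camera images.
- vise: Blue bench vise, fixed, 150 x 110 mm, jaws 100 mm wide along y, their tops 70 mm up. It clamps one upright steel pipe, outside diameter 54 mm, bore 44 mm with a square inner edge at its open mouth, free for 50 mm down. Origin on the bench, straight under the centre of the mouth (to 1 mm), z up. -x points from the pipe to the vise's spindle.
- pipe_axis (a point): Point on the pipe's axis level with the jaw tops, 70 mm above the bench. The mouth's height is not measured: 88 to 116 mm above the bench. The pipe also leans along the jaws (about the vise's x, through the mouth's centre) by up to 0.06 rad either way, not measured: the inner edge is up to 1.3 mm higher on the vise's +y or -y side than in the middle.
- spindle (a point): Middle of the 120 mm cross bar of the vise's spindle (a steel screw), 110 mm from the pipe's axis and 48 mm up, on the side nearer the robot. It marks the side of the pipe's edge where the round begins and ends.
- tool: Deburring tool, 0.15 to 0.25 kg, upright in the stand. Origin: centre of the underside of its round collar (42 mm diameter, 6 mm thick), z up. Above: a square wooden handle, 24 x 24 mm, faces across x and y, 6 to 54 mm above the origin; grip it about 30 mm above the origin. Below: a round shank, 18 mm diameter, 20 mm long, then the cone blade.
- blade_tip (a point): Apex of the ribbed flat cone blade, pointing down, on the tool's axis 41 mm under its origin; cone 24 mm across at its top, 7 mm high. Sprung: gives up to 12 mm straight up, 1 N at first and 2 N more per mm, then a hard stop. Its flank bears on the pipe's inner edge when the apex hangs in the bore 13 to 20 mm from the mouth's axis (17 mm is good).
- stand: Fixed wooden block, 90 x 90 x 60 mm high, with one upright hole in the middle, 32 mm diameter and 55 mm deep, in which the tool's shank and blade hang; its collar then rests on the block's top. Origin at the centre of the block's underside, on the bench, z up.
- tin: Bystander: closed steel can, 66 mm diameter, 90 mm high, origin at the centre of its underside. To be left alone.
- coupling: Bystander: short steel pipe coupling standing on end, 48 mm diameter, 35 mm high, origin at the centre of its underside. To be left alone.
- offcut: Bystander: wooden offcut, 60 x 45 x 40 mm high, origin at the centre of its underside. To be left alone.
Things that resemble listed ones, but are neither listed nor needed, are in the scene too. What is meant by the tool is not green or red, and is the larger of those in its own colour.

How it is judged:
On the way, in this order (a step that is already met when the one before it is completed fails the run):
1. blade bears on the pipe's inner edge (over 2 N) at the spindle side (contact force between tool and vise above 2 N and horizontal distance between blade_tip and vise between 0.0115 and 0.0205 m and x of blade_tip in the frame of vise below -0.007 m and y of blade_tip in the frame of vise between -0.0058 and 0.0058 m), for 0.1 s.
2. blade bears on the pipe's inner edge (over 2 N) at 1/8 round, clockwise from above (contact force between tool and vise above 2 N and horizontal distance between blade_tip and vise between 0.0115 and 0.0205 m and x of blade_tip in the frame of vise below -0.007 m and y of blade_tip in the frame of vise above 0.007 m), for 0.1 s.
3. blade bears on the pipe's inner edge (over 2 N) at 1/4 round, clockwise from above (contact force between tool and vise above 2 N and horizontal distance between blade_tip and vise between 0.0115 and 0.0205 m and x of blade_tip in the frame of vise between -0.0058 and 0.0058 m and y of blade_tip in the frame of vise above 0.007 m), for 0.1 s.
4. blade bears on the pipe's inner edge (over 2 N) at 3/8 round, clockwise from above (contact force between tool and vise above 2 N and horizontal distance between blade_tip and vise between 0.0115 and 0.0205 m and x of blade_tip in the frame of vise above 0.007 m and y of blade_tip in the frame of vise above 0.007 m), for 0.1 s.
5. blade bears on the pipe's inner edge (over 2 N) at 1/2 round, clockwise from above (contact force between tool and vise above 2 N and horizontal distance between blade_tip and vise between 0.0115 and 0.0205 m and x of blade_tip in the frame of vise above 0.007 m and y of blade_tip in the frame of vise between -0.0058 and 0.0058 m), for 0.1 s.
6. blade bears on the pipe's inner edge (over 2 N) at 5/8 round, clockwise from above (contact force between tool and vise above 2 N and horizontal distance between blade_tip and vise between 0.0115 and 0.0205 m and x of blade_tip in the frame of vise above 0.007 m and y of blade_tip in the frame of vise below -0.007 m), for 0.1 s.
7. blade bears on the pipe's inner edge (over 2 N) at 3/4 round, clockwise from above (contact force between tool and vise above 2 N and horizontal distance between blade_tip and vise between 0.0115 and 0.0205 m and x of blade_tip in the frame of vise between -0.0058 and 0.0058 m and y of blade_tip in the frame of vise below -0.007 m), for 0.1 s.
8. blade bears on the pipe's inner edge (over 2 N) at 7/8 round, clockwise from above (contact force between tool and vise above 2 N and horizontal distance between blade_tip and vise between 0.0115 and 0.0205 m and x of blade_tip in the frame of vise below -0.007 m and y of blade_tip in the frame of vise below -0.007 m), for 0.1 s.
9. blade bears on the pipe's inner edge (over 2 N) at the spindle side again, full circle, clockwise from above (all of step 1), for 0.1 s.
At the end, for the whole second after the job is handed in: The tool is back in its stand, released and at rest: collar on the block's top (within 3.5 mm in height), axis within 7 mm of the hole's axis, upright within 0.1 rad (horizontal distance between tool and stand below 0.007 m and z of tool in the frame of stand between 0.056 and 0.0635 m and angle between tool's own z axis and vertical below 0.1 rad and linear speed of tool below 0.02 m/s and contact force between tool and the fingers below 0.1 N); the robot touches nothing.
It fails at once if the tool presses on the pipe or vise with more than 10 N (contact force between tool and vise above 10 N).
It fails at once if a bystander is moved by more than 20 mm (distance of any of tin, coupling, offcut from where it was at the start of the episode above 0.02 m).
It also fails if it takes over 72 s, if anything falls off the work surface, if the arm or the gripper's body presses on something with over 40 N, if the wrist force passes 120 N, or if a joint passes its speed limit or range.

## Robot

A 7-joint arm with a two-finger parallel gripper is mounted at the origin on the work surface. World frame = base frame: x ahead of the robot, y to its left, z up, the work surface at z = 0. Lengths are in m, angles in rad, forces in N, time in s.
With the tool pointing down it reaches from about 0.4 to 0.875 m from the base axis. Payload 19.3 kg.
Tool frame: the origin (TCP) lies where the fingers leave the gripper's body, on its centre line; the fingertips stand bot.tip_reach ahead of it and the grasp point (between the pads) lies 54 mm ahead of it (bot.tip_reach is the distance from the TCP to the fingertips, in m); z points along the fingers, y is the line along which they close (so a half turn about z gives the same grasp; the last joint's range is limited). The gripper opens to 85 mm and grips with 20 to 120 N. Pads are 22 mm wide; open, the fingers measure 114 mm over their backs; the gripper's body (76 mm by 85 mm) begins 54 mm behind the grasp point. The pads swing forward as they close: fully open they stand 13 mm farther back than shut.
Start: joints at [1.25, 0.521, -0.036, 1.599, 0.021, 1.021, -0.113], TCP at [0.155, -0.605, 0.304] pointing down, gripper open.
Joint ranges: [-2.91, 2.91], [-0.3, 2.13], [-1.5, 1.42], [0.17, 2.43], [-1.26, 4.41], [0.16, 1.93], [-2.52, 2.52]. Speed limits (rad/s): [1.89, 1.89, 2.39, 2.39, 3.01, 3.01, 3.01].

## Interface

Orientations are given as [roll, pitch, yaw] about the fixed x, y, z axes, in that order (R = Rz(yaw) Ry(pitch) Rx(roll)).
In Python, from workcell import bot gives the robot as it stands. The module is installed in compiled form; this text tells all that it offers.
- The arm moves only by the shell command python3 -m jog 'ROWS' [FORCE]. ROWS is JSON, a list that holds one entry, the list of rows, each a list of 7 numbers: the shift along the tool's x, y, z in mm, then the turn, a rotation vector about the tool's x, y, z in rad, then the opening, from 0 (shut) to 1 (fully open). In form: [[[tx, ty, tz, wx, wy, wz, fingers], ...]]. A call has 1 to 5 rows; each row shifts and turns the commanded pose from where the row before left it, along the tool's axes as they then stand; what a row does not reach is not made up. A row lasts 1/10 s, in which the tool goes at most 50 mm and 8.59 degrees, less where a joint would pass 70% of its speed; a pose out of reach is approached as far as the arm can. A call is refused whole if a number of a shift passes 50 or a number of a turn 0.15, either way. A call with a gripper value outside its range is refused whole. The fingers move at their own pace and stop on an object; FORCE is the grip in N (left out, the last holds). Time passes only in rows, so rows that do not move let the fingers close. It gives the time, the measured TCP pose, the force, the opening and the grip force at its end, in the units of the state.
- bot.observe(): the state, without advancing time (a new reading comes with each control period).
- bot.grab_frame(name): name is "side" or "top"; returns a dict with "img" (420x560x3 uint8, red, green, blue), "intrinsics" (3x3 intrinsics, pixels), "R" (3x3) and "t" (3): a world point X has camera coordinates R X + t. Camera axes: x right, y down, z forward; pixel columns grow to the right and rows downward; lengths in m; the calibration is good to about 2 mm. A picture is of the moment at which its call begins. There is no depth.
- bot.job_done(): hands the job in; it is judged then, once.
Trained networks look in a picture, given as the dict that the camera call returned (one of the last four; its "shot" number tells which), for a name from the list of things; names that differ only in an ending like _2 or _b are one class to them, and where a whole thing is asked for, a point or a joint stands for the part that bears it (a point fixed in the world has none). Each returns a list of dicts, best first, with "conf" (0 to 1); they miss things now and then, are a little off and sometimes report something else, mostly with a low value. They report only what shows in the picture. A call takes as long as a camera call. They do not tell look-alikes from the thing itself.
- bot.trace(query, picture): "region" (420x560 bool, what is visible of it).
- bot.spot_point(query, picture): "xyz" ([x, y, z] in m, in world coordinates, good to about 4 mm: a listed point, or the origin of a listed thing).
The state is a dict: "clock": time; "qpos": joint angles; "qd": joint speeds; "joint_efforts": joint torques, N m; "position": TCP position; "tool_rot": TCP orientation; "force": force on the tool from outside, world axes, zero at the start; "moment": the same for the moment, N m; "grip_width": finger opening in m; "finger_force": force on a finger pad.
Only numpy, scipy, OpenCV 4.12 (cv2) and the standard library are available. Lean on these libraries where they do the work, as an engineer would, in place of code of your own. Each camera call takes 0.05 s, during which the arm holds its last target. There are 200 camera calls.

## Working session

There is one attempt and no reset: what is moved stays moved. The work goes in short steps, Python scripts to look and compute and a shell command to move; the robot and the scene stay as the last step left them, time stands still between calls to the robot, and variables do not carry over. Pictures are saved under pics/ and viewed, at most 10 in all, crops included, and the job is handed in when it is done.

```bash
mkdir -p pics
cat > h.py <<'E'
from workcell import bot
import numpy as np, cv2
def save(f,n): cv2.imwrite('pics/'+n,f['img'][:,:,::-1])
def proj(f,X):
    c=f['R']@np.asarray(X,float)+np.ravel(f['t']); u=f['intrinsics']@c; return np.round(u[:2]/u[2],1)
E
python3 - <<'E'
from h import *
o=bot.observe(); print(o['clock'],o['position'],o['tool_rot'],o['force'],bot.tip_reach,o['grip_width'])
fs={n:bot.grab_frame(n) for n in('side','top')}
for n,f in fs.items():
    save(f,n+'0.png')
    for q in ['tool','blade_tip','vise','pipe_axis','spindle','stand','tin','coupling','offcut']:
        for r in bot.spot_point(q,f): print(n,q,round(r['conf'],2),np.round(r['xyz'],4),proj(f,r['xyz']))
a=np.hstack([cv2.resize(fs[n]['img'],(400,300)) for n in fs])
E
```

```text
0.0 [ 0.15503827 -0.60521088  0.30335936] [-3.14051470e+00  5.65262499e-05  2.50813774e-01] [-0.14062558 -0.90721858  0.29752712] 0.0726 0.08539819740167316
side tool 0.68 [0.5607 0.1406 0.0593] [274.5 166.2]
side tool 0.66 [0.443  0.2301 0.0194] [230.9 157.1]
side tool 0.53 [0.6065 0.2864 0.0162] [287.5 143.5]
side tool 0.51 [0.5981 0.0152 0.0155] [292.3 212.8]
side blade_tip 0.56 [ 0.5897 -0.0095  0.0212] [289.7 219. ]
side blade_tip 0.42 [0.6375 0.307  0.0294] [297.6 135.1]
side vise 0.74 [ 0.5541 -0.195  -0.0018] [279.7 291.8]
side pipe_axis 0.74 [ 0.5545 -0.1991  0.0698] [280.3 275. ]
side spindle 0.63 [ 0.6584 -0.2873 -0.0063] [334.2 330.5]
side spindle 0.57 [ 0.4532 -0.1566  0.0477] [231.1 266. ]
side spindle 0.44 [ 0.557  -0.1976  0.0701] [281.5 274.2]
side stand 0.61 [ 0.5638  0.1459 -0.0008] [275.5 181.5]
side coupling 0.68 [ 0.659  -0.2895 -0.0007] [334.9 330.3]
side offcut 0.95 [ 0.7018 -0.1929 -0.005 ] [347.4 288.4]
top tool 0.92 [0.603  0.2849 0.0214] [132.8 198.4]
top tool 0.86 [0.5593 0.1396 0.0627] [199.1 214.6]
top tool 0.77 [0.4462 0.2315 0.0148] [152.9 277. ]
top tool 0.59 [0.603  0.0157 0.0138] [265.5 200.5]
top blade_tip 0.54 [ 0.591  -0.0078  0.0209] [277.  205.3]
top blade_tip 0.53 [0.4664 0.2527 0.0233] [141.5 265.9]
top blade_tip 0.41 [0.639  0.3061 0.0265] [123.4 180.8]
top vise 0.95 [ 0.5567 -0.1952  0.0013] [368.2 224.7]
top pipe_axis 0.78 [ 0.5521 -0.1906  0.0733] [374.8 218.2]
top spindle 0.86 [ 0.4501 -0.1624  0.0454] [359.3 274.8]
top spindle 0.69 [0.6949 0.1746 0.0032] [192.1 160.3]
top stand 0.95 [0.5653 0.1432 0.0025] [203.3 219.2]
top tin 0.55 [0.6951 0.1743 0.    ] [192.5 160.8]
top coupling 0.87 [ 0.6586 -0.2845 -0.0023] [407.  178.8]
top coupling 0.27 [0.5627 0.1402 0.0614] [199.1 213. ]
top offcut 0.66 [ 0.7033 -0.1917  0.    ] [362.6 158.6]
```

View pics/top0.png

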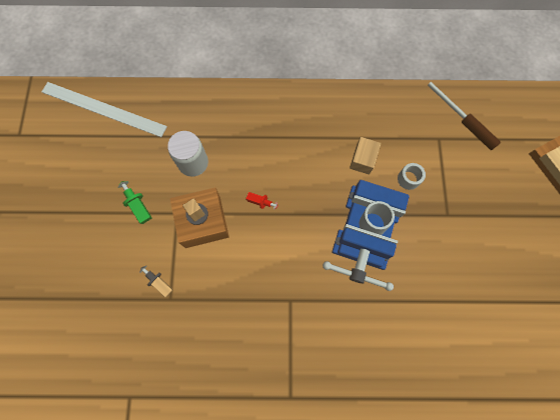

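View pics/side0.png

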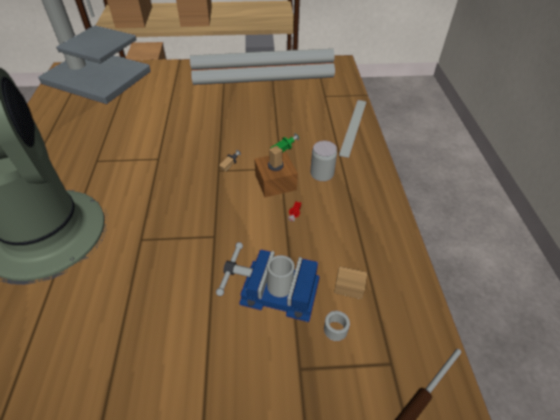

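The wooden tool stands upright in the stand (top 195,210). The look-alikes are a small wooden one lying at (156,281), a green one at (135,203) and a red one at (261,200). The stand one fits: it is neither green nor red, and it is the larger of the wood-coloured pair. I'll confirm this in a crop, and measure the yaws and the pipe mouth at the same time.

Run:
```python
import cv2,numpy as np
t=cv2.imread('pics/top0.png');s=cv2.imread('pics/side0.png')
c=lambda i,u,v,w,h:cv2.resize(i[v:v+h,u:u+w],(400,300),interpolation=cv2.INTER_CUBIC)
a=np.vstack([np.hstack([c(t,140,180,100,75),c(t,140,230,100,75)]),np.hstack([c(t,325,175,100,75),c(s,230,240,100,75)])])
cv2.imwrite('pics/crop.png',a)
```

```text
(no output)
```

View pics/crop.png

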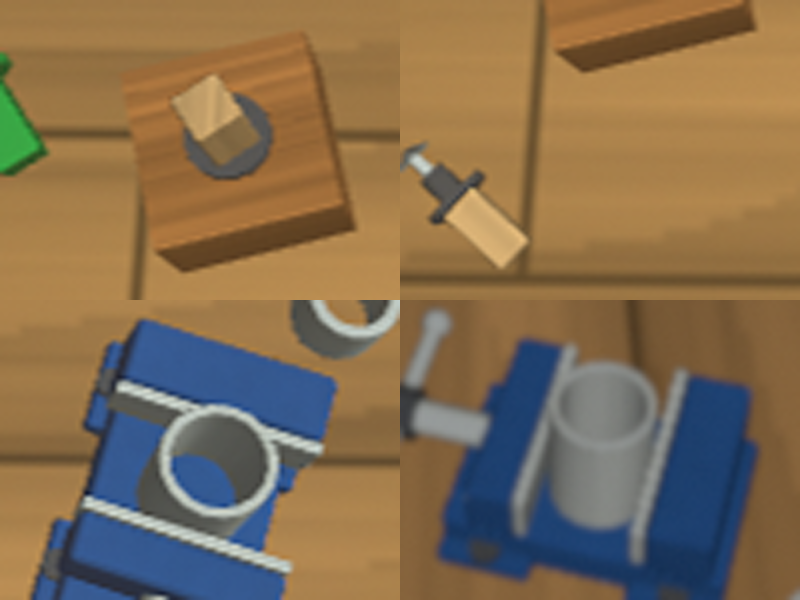

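The crop confirms it: the wooden tool in the stand (top face at top-view 192,207) has a clearly larger handle than the loose one. The pipe mouth is centred at about (379.8,215.3) in the top view and (280.8,267) in the side view.

```bash
cat >> h.py <<'E'
def ray(f,u):
    K=f['intrinsics'];R=f['R'];C=-R.T@np.ravel(f['t']);d=R.T@np.linalg.inv(K)@np.r_[u,1];return C,d/np.linalg.norm(d)
def atz(f,u,z):
    C,d=ray(f,u);return C+d*(z-C[2])/d[2]
def tri(fu):
    A=np.zeros((3,3));b=np.zeros(3)
    for f,u in fu:
        C,d=ray(f,u);P=np.eye(3)-np.outer(d,d);A+=P;b+=P@C
    return np.linalg.solve(A,b)
E
python3 - <<'E'
from h import *
t=bot.grab_frame('top');s=bot.grab_frame('side')
tp=lambda u,v,ou,ov:np.array([u/4+ou,v/4+ov])
print('mouth',tri([(t,tp(219,161,325,175)),(s,tp(203,108,230,240))]))
def ang(a,b,z,ou,ov):
    p=atz(t,tp(*a,ou,ov),z);q=atz(t,tp(*b,ou,ov),z);d=(q-p)[:2];return np.linalg.norm(d),np.arctan2(d[1],d[0])
H=[(172,100),(212,74),(248,112),(208,140)]
for i in range(4):print('handle',ang(H[i],H[(i+1)%4],.114,140,180))
print(np.mean([atz(t,tp(*h,140,180),.114) for h in H],0))
S=[(122,73),(304,34),(354,205),(157,248)]
for i in range(4):print('stand',ang(S[i],S[(i+1)%4],.06,140,180))
print('stand c',np.mean([atz(t,tp(*h,140,180),.06) for h in S],0), 'collar',atz(t,tp(228,135,140,180),.066))
print('jaws',ang((118,86),(322,151),.07,325,175),ang((84,202),(291,268),.07,325,175))
print(atz(t,(327,265),.048),atz(t,(390,287),.048))
E
```

```text
mouth [ 0.55435882 -0.19503888  0.09135429]
handle (np.float64(0.02081744165382723), np.float64(-0.946286918943809))
handle (np.float64(0.024362357395903755), np.float64(-2.367307770536401))
handle (np.float64(0.021187328401423147), np.float64(2.226338476911804))
handle (np.float64(0.024962846387375618), np.float64(0.7561067598076978))
[0.56034882 0.14139928 0.114     ]
stand (np.float64(0.08895698322750065), np.float64(-1.3382812739729086))
stand (np.float64(0.08898446840264707), np.float64(-2.8247057043769126))
stand (np.float64(0.0934699776222171), np.float64(1.7997363537786757))
stand (np.float64(0.08838424702373389), np.float64(0.26631129615164084))
stand c [0.55989065 0.14122036 0.06      ] collar [0.5600434  0.14302351 0.066     ]
jaws (np.float64(0.09967323951537004), np.float64(-1.890174752807591)) (np.float64(0.09905314183750757), np.float64(-1.883699153395332))
[ 0.46755922 -0.10232744  0.048     ] [ 0.42791717 -0.21745707  0.048     ]
```

```bash
cat > go.py <<'E'
# where am I; how far (tool axes, mm) to a world target x y z, yaw
import sys
from h import *
o=bot.observe();p=np.array(o['position']);r,pi,y=o['tool_rot']
g=[float(a) for a in sys.argv[1:]]
c,s=np.cos(y),np.sin(y);d=(np.array(g[:3])-p)*1e3
print('t',round(o['clock'],2),'pos',p.round(4),'rpy',np.round(o['tool_rot'],3),'F',np.round(o['force'],1),'w',round(o['grip_width'],4),'j7',round(o['qpos'][6],2))
print('need',np.round([c*d[0]+s*d[1],s*d[0]-c*d[1],-d[2]],1),'wz',round(-(g[3]-y),3))
E
python3 -m jog '[[[30,-21,0,0,0,0,1],[36,-26,0,0,0,0,1],[36,-26,0,0,0,0,1],[36,-26,0,0,0,0,1],[36,-26,0,0,0,0,1]]]' && python3 -m jog '[[[36,-26,0,0,0,0,1],[36,-26,0,0,0,0,1],[36,-26,0,0,0,0,1],[36,-26,0,0,0,0,1],[36,-26,0,0,0,0,1]]]'; python3 go.py .56 .1415 .26 .71
```

```text
clock: 1.6
position: [0.2935, -0.4397, 0.3041]
tool_rot: [3.141, -0.0, 0.251]
force: [1.8, -0.6, -0.5]
grip_width: 0.0851
finger_force: 0.0
clock: 2.1
position: [0.4357, -0.2691, 0.3042]
tool_rot: [3.141, -0.0, 0.251]
force: [0.4, -0.6, -0.1]
grip_width: 0.0854
finger_force: 0.0
t 2.1 pos [ 0.4357 -0.2691  0.3042] rpy [ 3.141 -0.     0.251] F [ 0.4 -0.6 -0.1] w 0.0854 j7 -0.95
need [ 222.3 -366.9   44.2] wz -0.459
```

```bash
python3 -m jog '[[[23,-38,3,0,0,0,1],[23,-38,3,0,0,0,1],[23,-38,3,0,0,0,1],[23,-38,3,0,0,0,1],[23,-38,3,0,0,0,1]]]' && python3 -m jog '[[[23,-38,3,0,0,0,1],[23,-38,3,0,0,0,1],[20,-36,3,0,0,0,1],[20,-36,3,0,0,0,1],[0,0,0,0,0,-0.115,1]]]'&&python3 -m jog '[[[0,0,0,0,0,-0.115,1],[0,0,0,0,0,-0.115,1],[0,0,0,0,0,-0.115,1],[0,0,0,0,0,0,1]]]'; python3 go.py .56 .1415 .144 .71
python3 - <<'E'
from h import *
f=bot.grab_frame('top'); g=bot.grab_frame('side');
save(f,'t1.png')
cv2.imwrite('pics/c1.png',cv2.cvtColor(np.hstack([cv2.resize(f['img'][150:270,140:260],(400,400)),cv2.resize(g['img'][60:210,200:350],(400,400))]),cv2.COLOR_RGB2BGR))
E
```

```text
clock: 2.6
position: [0.4993, -0.0563, 0.289]
tool_rot: [3.141, -0.0, 0.251]
force: [1.5, 0.1, -0.1]
grip_width: 0.0856
finger_force: 0.0
clock: 3.1
position: [0.5458, 0.1129, 0.2766]
tool_rot: [-3.139, -0.001, 0.372]
force: [-1.0, -1.4, -0.1]
grip_width: 0.0854
finger_force: 0.0
clock: 3.5
position: [0.5456, 0.1066, 0.2769]
tool_rot: [-3.141, -0.0, 0.713]
force: [-0.0, -0.0, 0.7]
grip_width: 0.0853
finger_force: 0.0
t 3.5 pos [0.5456 0.1066 0.2769] rpy [-3.141 -0.     0.713] F [-0.  -0.   0.7] w 0.0853 j7 -1.36
need [ 33.7 -17.  132.9] wz 0.003
```

View pics/c1.png

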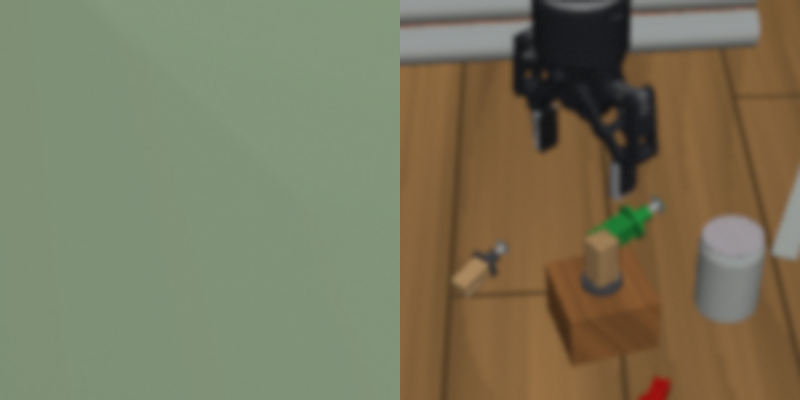

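The top view is blocked by the arm. The side view shows the gripper above and behind the tool, with a clear way down.

```bash
python3 -m jog '[[[17,-9,0,0,0,0,1],[17,-8,0,0,0,0,1],[0,0,35,0,0,0,1],[0,0,35,0,0,0,1],[0,0,30,0,0,0,1]]]' && python3 -m jog '[[[0,0,20,0,0,0,1],[0,0,12,0,0,0,1],[0,0,0,0,0,0,1]]]'; python3 go.py .56 .1415 .144 .71
python3 - <<'E'
from h import *
g=bot.grab_frame('side')
cv2.imwrite('pics/c2.png',cv2.cvtColor(cv2.resize(g['img'][110:210,220:350],(780,600)),cv2.COLOR_RGB2BGR))
E
```

```text
clock: 4.1
position: [0.5602, 0.1426, 0.1753]
tool_rot: [-3.141, 0.0, 0.71]
force: [0.8, -0.1, -0.4]
grip_width: 0.085
finger_force: 0.0
clock: 4.4
position: [0.5599, 0.1422, 0.1437]
tool_rot: [-3.141, 0.002, 0.71]
force: [0.3, -0.8, 1.2]
grip_width: 0.0854
finger_force: 0.0
t 4.4 pos [0.5599 0.1422 0.1437] rpy [-3.141e+00  2.000e-03  7.100e-01] F [ 0.3 -0.8  1.2] w 0.0854 j7 -1.5
need [-0.4  0.6 -0.3] wz 0.0
```

View pics/c2.png

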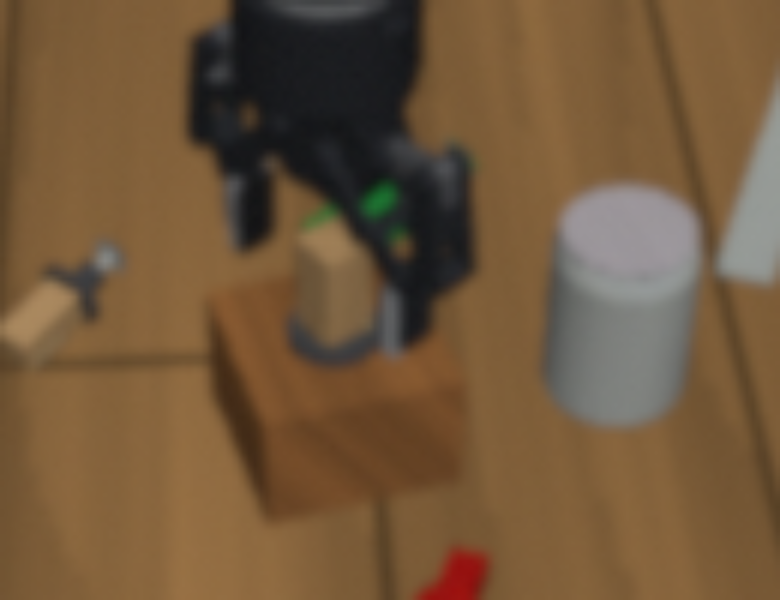

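The fingers straddle the handle with the faces parallel, so I close.

```bash
python3 -m jog '[[[0,0,0,0,0,0,0],[0,0,0,0,0,0,0],[0,0,0,0,0,0,0],[0,0,0,0,0,0,0],[0,0,0,0,0,0,0]]]' 60; python3 -m jog '[[[0,0,0,0,0,0,0],[0,0,0,0,0,0,0],[0,0,-5,0,0,0,0],[0,0,-25,0,0,0,0],[0,0,-40,0,0,0,0]]]'; python3 -m jog '[[[0,0,-40,0,0,0,0],[0,0,0,0,0,0,0],[0,0,0,0,0,0,0]]]'; python3 go.py .5544 -.195 .26 .71
python3 - <<'E'
from h import *
g=bot.grab_frame('side');t=bot.grab_frame('top')
for n,f in(('s',g),('t',t)):
  for q in ('tool','blade_tip'):
    for r in bot.spot_point(q,f): print(n,q,round(r['conf'],2),np.round(r['xyz'],4),proj(f,r['xyz']))
cv2.imwrite('pics/c3.png',cv2.cvtColor(cv2.resize(g['img'][60:210,210:360],(600,600)),cv2.COLOR_RGB2BGR))
E
```

```text
clock: 4.95
position: [0.5605, 0.1418, 0.1455]
tool_rot: [3.141, -0.001, 0.71]
force: [-1.5, -1.1, 7.2]
grip_width: 0.0233
finger_force: 57.7
clock: 5.45
position: [0.5592, 0.1415, 0.2142]
tool_rot: [-3.14, 0.003, 0.711]
force: [1.3, -0.2, -1.3]
grip_width: 0.0242
finger_force: 58.1
clock: 5.75
position: [0.5604, 0.1417, 0.2557]
tool_rot: [3.141, -0.001, 0.71]
force: [0.1, 0.2, -2.7]
grip_width: 0.0236
finger_force: 58.2
t 5.75 pos [0.5604 0.1417 0.2557] rpy [ 3.141e+00 -1.000e-03  7.100e-01] F [ 0.1  0.2 -2.7] w 0.0236 j7 -1.43
need [-224.1  251.3   -4.3] wz 0.0
s tool 0.73 [0.6059 0.2869 0.0175] [287.3 143. ]
s tool 0.7 [0.4467 0.2284 0.0183] [232.3 157.8]
s tool 0.69 [0.5613 0.1387 0.17  ] [274.7 131.9]
s tool 0.54 [0.6013 0.017  0.0166] [293.5 211.9]
s blade_tip 0.6 [0.6415 0.3088 0.03  ] [298.9 134.5]
s blade_tip 0.43 [ 0.5904 -0.0107  0.022 ] [290.1 219.1]
s blade_tip 0.38 [0.5595 0.143  0.1279] [273.9 144.7]
```

View pics/c3.png

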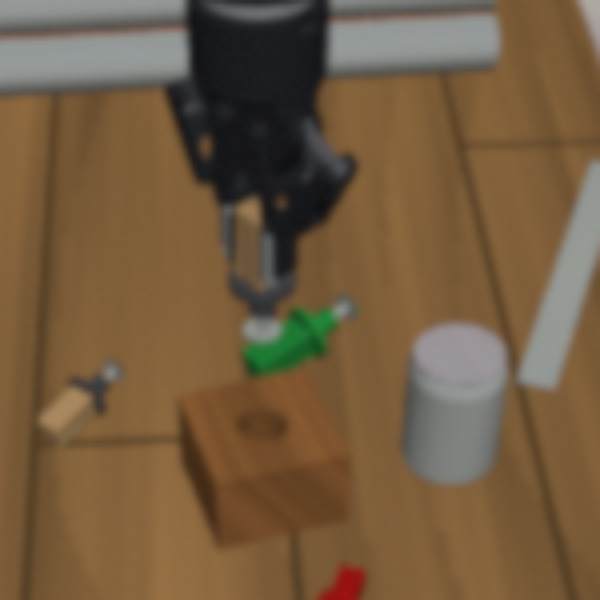

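The tool is held upright with the blade visible at side-view (275,144), where expected. Now I go above the spindle side of the mouth.

```bash
python3 -m jog '[[[-10,10,0,0,0,0,0],[-22,22,0,0,0,0,0],[-25,26,0,0,0,0,0],[-25,26,0,0,0,0,0],[-25,26,0,0,0,0,0]]]'>/dev/null; python3 -m jog '[[[-25,26,0,0,0,0,0],[-25,26,0,0,0,0,0],[-25,26,0,0,0,0,0],[-25,26,0,0,0,0,0],[-16,16,0,0,0,0,0]]]'>/dev/null; python3 -m jog '[[[-10,7,0,0,0,0,0],[0,0,0,0,0,0,0],[0,0,0,0,0,0,0]]]'; python3 go.py .5382 -.1897 .23 .71
cat > meas.py <<'E'
from h import *
import sys
def meas(n=6):
    F=[];P=[]
    for i in range(n):
        bot.grab_frame('side');o=bot.observe();F.append(o['force']);P.append(o['position'])
    return np.array(F),np.array(P),o
E
python3 - <<'E'
from meas import *
F,P,o=meas(8);print(F.mean(0).round(2),F.std(0).round(2),P.mean(0).round(5),P.std(0).round(5),np.round(o['tool_rot'],3))
s=bot.grab_frame('side');t=bot.grab_frame('top')
for n,f in(('s',s),('t',t)):
  for r in bot.spot_point('blade_tip',f)[:5]: print(n,round(r['conf'],2),np.round(r['xyz'],4),proj(f,r['xyz']))
p=P.mean(0)-[0,0,.125];print('apex exp',p,proj(s,p),proj(t,p))
cv2.imwrite('pics/c4.png',cv2.cvtColor(np.hstack([cv2.resize(s['img'][200:320,220:340],(400,400),interpolation=2),cv2.resize(t['img'][160:280,310:430],(400,400),interpolation=2)]),cv2.COLOR_RGB2BGR))
E
```

```text
clock: 7.35
position: [0.5382, -0.1889, 0.2548]
tool_rot: [-3.141, -0.0, 0.711]
force: [0.1, 0.3, -0.9]
grip_width: 0.0235
finger_force: 58.2
t 7.35 pos [ 0.5382 -0.1889  0.2548] rpy [-3.141 -0.     0.711] F [ 0.1  0.3 -0.9] w 0.0235 j7 -0.82
need [-0.5  0.6 24.8] wz 0.001
[-0.19 -0.12 -1.93] [0.3  0.65 0.31] [ 0.53848 -0.18887  0.25494] [6.0e-05 3.7e-04 2.0e-05] [-3.142 -0.     0.711]
s 0.64 [ 0.54   -0.1896  0.1312] [272.7 253.4]
t 0.56 [0.4686 0.249  0.0223] [143.7 264.8]
t 0.51 [ 0.5938 -0.0068  0.0223] [276.5 203.8]
t 0.41 [0.6405 0.3048 0.0279] [123.9 179.8]
t 0.24 [ 0.7016 -0.1926 -0.002 ] [362.9 159.7]
apex exp [ 0.53848458 -0.18886707  0.12993983] [271.9 253.5] [382.4 217.8]
```

View pics/c4.png

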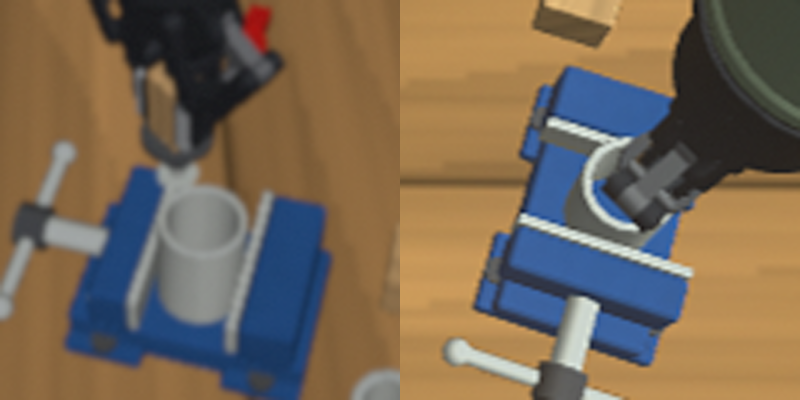

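The blade hangs over the spindle side of the mouth: in the side crop, tip (178,180) against mouth centre (203,225). I descend in guarded small steps that stop on contact.

```bash
cat > guard.py <<'E'
from meas import *
F,P,o=meas(3);f=F.mean(0)-[-.19,-.12,-1.93]
c,s=np.cos(-.317),np.sin(-.317);d=(P[-1]-[.5544,-.195,0])*1e3
vx,vy=c*d[0]+s*d[1],-s*d[0]+c*d[1]
print('t %.2f z %.2f Fz %.2f |F| %.2f vise xy %.1f %.1f r %.1f th %.0f Fv %.1f %.1f'%(o['clock'],P[-1][2]*1e3,f[2],np.linalg.norm(f),vx,vy,np.hypot(vx,vy),np.degrees(np.arctan2(vy,-vx))%360,c*f[0]+s*f[1],-s*f[0]+c*f[1]))
sys.exit(int(f[2]>float(sys.argv[1])))
E
python3 -m jog '[[[-0.5,0.6,3,0,0,0,0],[0,0,3,0,0,0,0],[0,0,3,0,0,0,0],[0,0,2,0,0,0,0],[0,0,1,0,0,0,0]]]' >/dev/null; python3 guard.py 1.2 &&
python3 -m jog '[[[0,0,1,0,0,0,0],[0,0,1,0,0,0,0],[0,0,1,0,0,0,0]]]' >/dev/null; python3 guard.py 1.2 &&
python3 -m jog '[[[0,0,1,0,0,0,0],[0,0,1,0,0,0,0],[0,0,1,0,0,0,0]]]' >/dev/null && python3 guard.py 1.2 &&
python3 -m jog '[[[0,0,1,0,0,0,0],[0,0,1,0,0,0,0],[0,0,1,0,0,0,0]]]' >/dev/null && python3 guard.py 1.2 &&
python3 -m jog '[[[0,0,1,0,0,0,0],[0,0,1,0,0,0,0],[0,0,1,0,0,0,0]]]' >/dev/null && python3 guard.py 1.2 &&
python3 -m jog '[[[0,0,1,0,0,0,0],[0,0,1,0,0,0,0],[0,0,1,0,0,0,0]]]' >/dev/null && python3 guard.py 1.2 &&
python3 -m jog '[[[0,0,1,0,0,0,0],[0,0,1,0,0,0,0],[0,0,1,0,0,0,0]]]' >/dev/null && python3 guard.py 1.2 &&
python3 -m jog '[[[0,0,1,0,0,0,0],[0,0,1,0,0,0,0]]]' >/dev/null && python3 guard.py 1.2 &&
python3 -m jog '[[[0,0,1,0,0,0,0],[0,0,1,0,0,0,0]]]' >/dev/null && python3 guard.py 1.2 &&
python3 -m jog '[[[0,0,1,0,0,0,0],[0,0,1,0,0,0,0]]]' >/dev/null && python3 guard.py 1.2 &&
python3 -m jog '[[[0,0,1,0,0,0,0],[0,0,1,0,0,0,0]]]' >/dev/null && python3 guard.py 1.2
```

```text
t 8.60 z 242.85 Fz -0.43 |F| 0.44 vise xy -16.7 -0.8 r 16.7 th 357 Fv 0.0 0.1
t 9.05 z 239.81 Fz 0.02 |F| 0.33 vise xy -16.7 -0.9 r 16.7 th 357 Fv 0.2 -0.2
t 9.50 z 236.83 Fz 0.37 |F| 0.39 vise xy -16.7 -0.9 r 16.7 th 357 Fv 0.1 -0.0
t 9.95 z 233.80 Fz 0.32 |F| 0.61 vise xy -16.7 -0.8 r 16.7 th 357 Fv 0.2 0.5
t 10.40 z 230.82 Fz 0.23 |F| 0.36 vise xy -16.7 -0.8 r 16.7 th 357 Fv 0.3 0.1
t 10.85 z 227.81 Fz 0.20 |F| 0.68 vise xy -16.7 -0.9 r 16.7 th 357 Fv -0.5 0.5
t 11.30 z 224.82 Fz 0.03 |F| 0.15 vise xy -16.7 -0.8 r 16.7 th 357 Fv 0.1 0.1
t 11.65 z 222.81 Fz 0.47 |F| 0.60 vise xy -16.7 -0.9 r 16.7 th 357 Fv -0.3 0.2
t 12.00 z 220.82 Fz 0.21 |F| 0.25 vise xy -16.7 -0.9 r 16.7 th 357 Fv 0.1 -0.1
t 12.35 z 218.95 Fz 3.03 |F| 3.11 vise xy -16.6 -0.8 r 16.6 th 357 Fv -0.4 0.6
```

Contact came at z ≈ 220, so the mouth is about 98 mm up. I press a little more and then plan the first arc.

```bash
cat > plan.py <<'E'
# plan.py th0 th1 n r : row shifts (mm, tool x y) from the present place to th1 (deg, clockwise from spindle)
from h import *
import sys
th0,th1=map(float,sys.argv[1:3]);n=int(sys.argv[3]);r=float(sys.argv[4])
o=bot.observe();y=o['tool_rot'][2];p=np.array(o['position'])[:2]*1e3
ps=-.317;V=np.array([[np.cos(ps),-np.sin(ps)],[np.sin(ps),np.cos(ps)]])
C=np.array([554.4,-195.])
for t in np.radians(np.linspace(th0,th1,n+1)[1:]):
    q=C+V@[-r*np.cos(t),r*np.sin(t)];d=q-p;p=q
    print(np.round([np.cos(y)*d[0]+np.sin(y)*d[1],np.sin(y)*d[0]-np.cos(y)*d[1]],1),end=' ')
print()
E
python3 -m jog '[[[0,0,0.3,0,0,0,0],[0,0,0.3,0,0,0,0],[0,0,0,0,0,0,0]]]' >/dev/null; python3 guard.py 9; python3 plan.py -2 30 5 17
```

```text
t 12.80 z 218.35 Fz 3.15 |F| 3.16 vise xy -16.6 -0.8 r 16.7 th 357 Fv 0.1 0.3
[ 1.7 -1.4] [ 1.7 -0.8] [ 1.8 -0.6] [ 1.9 -0.4] [ 1.9 -0.1]
```

```bash
python3 -m jog '[[[0,0,0.3,0,0,0,0],[1.7,-1.4,0.1,0,0,0,0],[1.7,-0.8,0,0,0,0,0],[1.8,-0.6,0,0,0,0,0],[1.9,-0.4,0,0,0,0,0]]]'; python3 guard.py 9;  python3 plan.py 24 50 5 17
```

```text
clock: 13.3
position: [0.5416, -0.1836, 0.2179]
tool_rot: [3.141, 0.0, 0.711]
force: [-0.6, -3.3, 1.4]
grip_width: 0.0233
finger_force: 58.3
t 13.45 z 217.90 Fz 3.43 |F| 4.39 vise xy -15.7 7.0 r 17.2 th 24 Fv 1.7 -2.2
[1.5 0. ] [1.5 0. ] [1.5 0.2] [1.5 0.3] [1.5 0.4]
```

```bash
python3 -m jog '[[[1.5,0,0,0,0,0,0],[1.5,0,0,0,0,0,0],[1.5,0.2,0,0,0,0,0],[1.5,0.3,0,0,0,0,0],[1.5,0.4,0,0,0,0,0]]]'; python3 guard.py 9;  python3 plan.py 50 76 5 17
```

```text
clock: 13.95
position: [0.5479, -0.1792, 0.2178]
tool_rot: [-3.141, 0.0, 0.711]
force: [-2.2, -2.0, 1.0]
grip_width: 0.0238
finger_force: 58.2
t 14.10 z 217.85 Fz 3.98 |F| 4.42 vise xy -11.1 13.0 r 17.0 th 50 Fv 0.2 -1.9
[1.5 0.7] [1.4 0.7] [1.3 0.8] [1.2 0.9] [1.1 1. ]
```

```bash
python3 -m jog '[[[1.5,0.7,0,0,0,0,0],[1.4,0.7,0,0,0,0,0],[1.3,0.8,0,0,0,0,0],[1.2,0.9,0,0,0,0,0],[1.1,1.0,0,0,0,0,0]]]'; python3 guard.py 9;  python3 plan.py 76 102 5 17
```

```text
clock: 14.6
position: [0.5555, -0.1782, 0.2179]
tool_rot: [-3.141, 0.0, 0.711]
force: [-3.1, -2.3, 1.0]
grip_width: 0.0236
finger_force: 58.3
t 14.75 z 217.93 Fz 3.81 |F| 4.63 vise xy -4.0 16.4 r 16.9 th 76 Fv -0.0 -2.6
[1.1 1. ] [0.9 1.2] [0.8 1.3] [0.7 1.4] [0.6 1.4]
```

```bash
python3 -m jog '[[[1.1,1.0,0,0,0,0,0],[0.9,1.2,0,0,0,0,0],[0.8,1.3,0,0,0,0,0],[0.7,1.4,0,0,0,0,0],[0.6,1.4,0,0,0,0,0]]]'; python3 guard.py 9;  python3 plan.py 102 130 5 17
```

```text
clock: 15.25
position: [0.5626, -0.1803, 0.2178]
tool_rot: [-3.141, 0.0, 0.711]
force: [-5.1, -0.6, 2.8]
grip_width: 0.0241
finger_force: 58.4
t 15.40 z 217.90 Fz 4.64 |F| 5.49 vise xy 3.4 16.5 r 16.8 th 102 Fv -2.4 -1.7
[0.6 1.6] [0.3 1.6] [0.1 1.7] [-0.   1.7] [-0.2  1.7]
```

```bash
python3 -m jog '[[[0.6,1.6,0,0,0,0,0],[0.3,1.6,-0.1,0,0,0,0],[0.1,1.7,-0.1,0,0,0,0],[0,1.7,0,0,0,0,0],[-0.2,1.7,0,0,0,0,0]]]'; python3 guard.py 9;  python3 plan.py 130 157 5 17
```

```text
clock: 15.9
position: [0.5688, -0.1859, 0.2181]
tool_rot: [-3.141, -0.0, 0.711]
force: [-3.9, 0.9, 3.3]
grip_width: 0.0239
finger_force: 58.4
t 16.05 z 218.07 Fz 4.70 |F| 5.60 vise xy 10.9 13.0 r 17.0 th 130 Fv -3.0 -0.2
[-0.3  1.6] [-0.5  1.5] [-0.6  1.5] [-0.7  1.4] [-0.9  1.3]
```

```bash
python3 -m jog '[[[-0.3,1.6,0,0,0,0,0],[-0.5,1.5,-0.1,0,0,0,0],[-0.6,1.5,0,0,0,0,0],[-0.7,1.4,0,0,0,0,0],[-0.9,1.3,0,0,0,0,0]]]'; python3 guard.py 9;  python3 plan.py 157 184 5 17
```

```text
clock: 16.55
position: [0.5713, -0.1936, 0.2182]
tool_rot: [3.142, -0.0, 0.711]
force: [-3.5, 2.4, 3.4]
grip_width: 0.0238
finger_force: 58.4
t 16.70 z 218.27 Fz 5.02 |F| 5.60 vise xy 15.7 6.4 r 17.0 th 158 Fv -2.5 0.2
[-0.8  1. ] [-1.1  1.2] [-1.2  1. ] [-1.3  0.9] [-1.4  0.8]
```

```bash
python3 -m jog '[[[-0.8,1.0,-0.1,0,0,0,0],[-1.1,1.2,-0.1,0,0,0,0],[-1.2,1.0,-0.1,0,0,0,0],[-1.3,0.9,0,0,0,0,0],[-1.4,0.8,0,0,0,0,0]]]'; python3 guard.py 9;  python3 plan.py 184 210 5 17
```

```text
clock: 17.2
position: [0.5701, -0.201, 0.2185]
tool_rot: [-3.142, -0.0, 0.711]
force: [-0.9, 3.9, 3.1]
grip_width: 0.0236
finger_force: 58.2
t 17.35 z 218.57 Fz 4.99 |F| 5.98 vise xy 16.8 -1.1 r 16.8 th 184 Fv -2.2 2.4
[-1.4  0.8] [-1.5  0.5] [-1.5  0.4] [-1.5  0.2] [-1.5  0.1]
```

```bash
python3 -m jog '[[[-1.4,0.8,-0.1,0,0,0,0],[-1.5,0.5,-0.1,0,0,0,0],[-1.5,0.4,-0.1,0,0,0,0],[-1.5,0.2,-0.1,0,0,0,0],[-1.5,0.1,0,0,0,0,0]]]'; python3 guard.py 9;  python3 plan.py 210 236 5 17
```

```text
clock: 17.85
position: [0.5658, -0.2075, 0.219]
tool_rot: [3.141, -0.0, 0.711]
force: [-0.2, 3.3, 2.4]
grip_width: 0.0238
finger_force: 58.0
t 18.00 z 218.94 Fz 4.15 |F| 5.49 vise xy 14.6 -8.4 r 16.8 th 210 Fv -0.2 3.6
[-1.6  0.1] [-1.5 -0.2] [-1.5 -0.3] [-1.5 -0.5] [-1.4 -0.6]
```

```bash
python3 -m jog '[[[-1.6,0.1,0,0,0,0,0],[-1.5,-0.2,0,0,0,0,0],[-1.5,-0.3,-0.1,0,0,0,0],[-1.5,-0.5,0,0,0,0,0],[-1.4,-0.6,-0.1,0,0,0,0]]]'; python3 guard.py 9;  python3 plan.py 236 263 5 17
```

```text
clock: 18.5
position: [0.5589, -0.2114, 0.2191]
tool_rot: [3.141, 0.0, 0.711]
force: [1.4, 2.1, 1.9]
grip_width: 0.0234
finger_force: 58.0
t 18.65 z 219.05 Fz 3.88 |F| 4.66 vise xy 9.3 -14.2 r 17.0 th 237 Fv -0.3 2.6
[-1.2 -0.6] [-1.3 -0.9] [-1.3 -1. ] [-1.2 -1.1] [-1.  -1.2]
```

```bash
python3 -m jog '[[[-1.2,-0.6,0,0,0,0,0],[-1.3,-0.9,0,0,0,0,0],[-1.3,-1.0,0,0,0,0,0],[-1.2,-1.1,0,0,0,0,0],[-1.0,-1.2,0,0,0,0,0]]]'; python3 guard.py 9;  python3 plan.py 263 290 5 17
```

```text
clock: 19.15
position: [0.5513, -0.2115, 0.2191]
tool_rot: [3.141, -0.0, 0.711]
force: [1.7, 0.9, 2.2]
grip_width: 0.0234
finger_force: 58.1
t 19.30 z 219.07 Fz 3.62 |F| 4.50 vise xy 2.0 -16.7 r 16.8 th 263 Fv 0.5 2.6
[-1.1 -1.1] [-0.8 -1.4] [-0.7 -1.5] [-0.5 -1.5] [-0.4 -1.6]
```

```bash
python3 -m jog '[[[-1.1,-1.1,0,0,0,0,0],[-0.8,-1.4,0.1,0,0,0,0],[-0.7,-1.5,0,0,0,0,0],[-0.5,-1.5,0.1,0,0,0,0],[-0.4,-1.6,0,0,0,0,0]]]'; python3 guard.py 9;  python3 plan.py 290 317 5 17
```

```text
clock: 19.8
position: [0.544, -0.2084, 0.2189]
tool_rot: [3.141, -0.0, 0.711]
force: [2.7, -0.0, 1.9]
grip_width: 0.0234
finger_force: 58.2
t 19.95 z 218.85 Fz 3.62 |F| 4.42 vise xy -5.8 -15.9 r 16.9 th 290 Fv 1.6 2.0
[-0.3 -1.5] [-0.1 -1.6] [ 0.1 -1.6] [ 0.2 -1.6] [ 0.4 -1.6]
```

```bash
python3 -m jog '[[[-0.3,-1.5,0,0,0,0,0],[-0.1,-1.6,0.1,0,0,0,0],[0.1,-1.6,0.1,0,0,0,0],[0.2,-1.6,0,0,0,0,0],[0.4,-1.6,0.1,0,0,0,0]]]'; python3 guard.py 9;  python3 plan.py 317 344 5 17
```

```text
clock: 20.45
position: [0.5391, -0.2022, 0.2186]
tool_rot: [3.141, 0.0, 0.711]
force: [2.8, -1.1, 1.1]
grip_width: 0.0235
finger_force: 58.2
t 20.60 z 218.58 Fz 3.37 |F| 4.20 vise xy -12.4 -11.5 r 16.9 th 317 Fv 2.5 0.5
[ 0.4 -1.5] [ 0.7 -1.5] [ 0.8 -1.4] [ 0.9 -1.3] [ 1.  -1.2]
```

```bash
python3 -m jog '[[[0.4,-1.5,0.1,0,0,0,0],[0.7,-1.5,0.1,0,0,0,0],[0.8,-1.4,0.1,0,0,0,0],[0.9,-1.3,0.1,0,0,0,0],[1.0,-1.2,0,0,0,0,0]]]'; python3 guard.py 9;  python3 plan.py 344 366 5 17
```

```text
clock: 21.1
position: [0.5374, -0.1944, 0.2182]
tool_rot: [-3.142, 0.0, 0.711]
force: [2.3, -1.9, 1.6]
grip_width: 0.0235
finger_force: 58.3
t 21.25 z 218.17 Fz 3.53 |F| 4.01 vise xy -16.3 -4.7 r 17.0 th 344 Fv 1.6 -1.0
[ 0.9 -1. ] [ 1.  -0.8] [ 1.1 -0.8] [ 1.1 -0.7] [ 1.2 -0.6]
```

```bash
python3 -m jog '[[[0.9,-1.0,0.1,0,0,0,0],[1.0,-0.8,0.1,0,0,0,0],[1.1,-0.8,0,0,0,0,0],[1.1,-0.7,0,0,0,0,0],[1.2,-0.6,0,0,0,0,0]]]'; python3 guard.py 9; python3 -m jog '[[[0,0,0,0,0,0,0],[0,0,0,0,0,0,0],[0,0,-2,0,0,0,0],[0,0,-6,0,0,0,0],[0,0,-14,0,0,0,0]]]';python3 -m jog '[[[0,0,-16,0,0,0,0],[0,0,-3,0,0,0,0],[0,0,0,0,0,0,0]]]'; python3 go.py .5605 .1418 .256 .71
```

```text
clock: 21.75
position: [0.539, -0.1879, 0.218]
tool_rot: [-3.141, 0.0, 0.711]
force: [1.0, -1.8, 1.9]
grip_width: 0.0239
finger_force: 58.3
t 21.90 z 217.95 Fz 3.52 |F| 3.80 vise xy -16.8 2.0 r 17.0 th 7 Fv 1.4 -0.4
clock: 22.4
position: [0.5384, -0.1878, 0.2398]
tool_rot: [-3.14, 0.001, 0.711]
force: [-0.3, -0.2, -1.4]
grip_width: 0.0233
finger_force: 58.3
clock: 22.7
position: [0.5391, -0.1881, 0.2598]
tool_rot: [3.141, -0.001, 0.711]
force: [-0.1, 0.1, -0.9]
grip_width: 0.0236
finger_force: 58.4
t 22.7 pos [ 0.5391 -0.1881  0.2598] rpy [ 3.141e+00 -1.000e-03  7.110e-01] F [-0.1  0.1 -0.9] w 0.0236 j7 -0.82
need [ 231.4 -236.1    3.8] wz 0.001
```

The round is complete, with a measured total of 3.8–6 N along the way. Now back above the stand.

```bash
python3 -m jog '[[[10,-10,0,0,0,0,0],[22,-22,0,0,0,0,0],[25,-26,0,0,0,0,0],[25,-26,0,0,0,0,0],[25,-26,0,0,0,0,0]]]'>/dev/null; python3 -m jog '[[[25,-26,0,0,0,0,0],[25,-26,0,0,0,0,0],[25,-26,0,0,0,0,0],[23,-24,0,0,0,0,0],[16,-16,0,0,0,0,0]]]'>/dev/null; python3 -m jog '[[[10,-8,0,0,0,0,0],[0,0,0,0,0,0,0],[0,0,0,0,0,0,0]]]'; python3 go.py .5605 .1418 .144 .71
python3 - <<'E'
from h import *
g=bot.grab_frame('side')
cv2.imwrite('pics/c5.png',cv2.cvtColor(cv2.resize(g['img'][90:210,220:340],(600,600),interpolation=2),cv2.COLOR_RGB2BGR))
E
```

```text
clock: 24.0
position: [0.56, 0.1408, 0.2586]
tool_rot: [3.142, 0.001, 0.71]
force: [0.1, 0.1, -1.4]
grip_width: 0.0233
finger_force: 58.3
t 24.0 pos [0.56   0.1408 0.2586] rpy [3.142e+00 1.000e-03 7.100e-01] F [ 0.1  0.1 -1.4] w 0.0233 j7 -1.43
need [  1.1  -0.4 114.6] wz 0.0
```

View pics/c5.png

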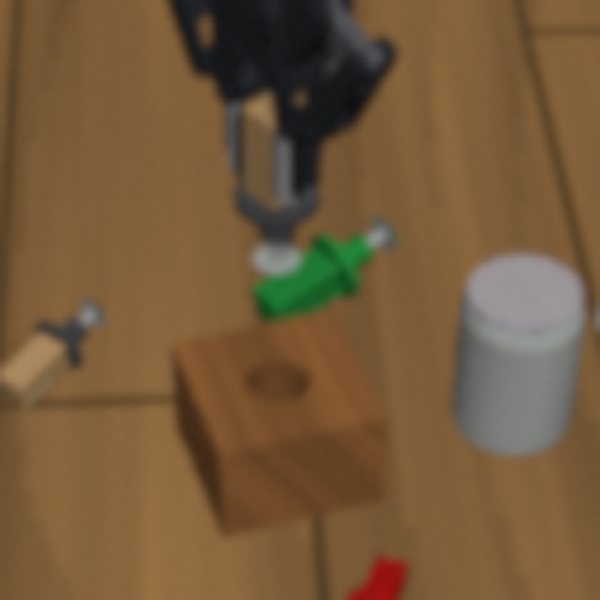

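The tool hangs upright and the blade is right over the hole (277,380 in the crop). I lower it, watching the force.

```bash
python3 -m jog '[[[1.1,-0.4,0,0,0,0,0],[0,0,20,0,0,0,0],[0,0,20,0,0,0,0],[0,0,8,0,0,0,0],[0,0,5,0,0,0,0]]]'>/dev/null; python3 guard.py 2.5 && python3 -m jog '[[[0,0,8,0,0,0,0],[0,0,8,0,0,0,0],[0,0,8,0,0,0,0],[0,0,8,0,0,0,0]]]'>/dev/null && python3 guard.py 2.5 && python3 -m jog '[[[0,0,6,0,0,0,0],[0,0,6,0,0,0,0],[0,0,6,0,0,0,0]]]'>/dev/null && python3 guard.py 2.5 && python3 -m jog '[[[0,0,2,0,0,0,0],[0,0,2,0,0,0,0],[0,0,1,0,0,0,0]]]' >/dev/null&& python3 guard.py 2.5&& python3 -m jog '[[[0,0,1,0,0,0,0],[0,0,0.5,0,0,0,0]]]'>/dev/null && python3 guard.py 2.5&& python3 -m jog '[[[0,0,1,0,0,0,0],[0,0,0.5,0,0,0,0]]]'>/dev/null && python3 guard.py 2.5; python3 go.py .5605 .1418 .144 .71
```

```text
t 24.70 z 206.43 Fz -0.22 |F| 0.42 vise xy -99.0 322.6 r 337.5 th 73 Fv -0.1 -0.3
t 25.25 z 173.34 Fz -0.89 |F| 1.13 vise xy -99.5 322.6 r 337.6 th 73 Fv -0.7 0.1
t 25.70 z 155.54 Fz 0.07 |F| 0.48 vise xy -99.4 322.6 r 337.6 th 73 Fv -0.4 -0.2
t 26.15 z 150.99 Fz 0.14 |F| 0.28 vise xy -99.3 322.7 r 337.6 th 73 Fv -0.2 0.1
t 26.50 z 149.50 Fz 0.14 |F| 0.14 vise xy -99.2 322.7 r 337.6 th 73 Fv -0.0 -0.0
t 26.85 z 147.95 Fz 0.19 |F| 0.31 vise xy -99.3 322.6 r 337.6 th 73 Fv 0.2 -0.1
t 26.85 pos [0.5606 0.1425 0.148 ] rpy [-3.142  0.     0.711] F [ 0.7 -1.4 -1.3] w 0.0233 j7 -1.5
need [-0.6  0.4  4. ] wz 0.001
```

```bash
python3 -m jog '[[[-0.6,0.4,1,0,0,0,0],[0,0,0.5,0,0,0,0]]]'>/dev/null && python3 guard.py 2.5&& python3 -m jog '[[[0,0,0.7,0,0,0,0],[0,0,0.3,0,0,0,0]]]'>/dev/null && python3 guard.py 2.5 && python3 -m jog '[[[0,0,0.7,0,0,0,0],[0,0,0.3,0,0,0,0]]]'>/dev/null && python3 guard.py 2.5 && python3 -m jog '[[[0,0,0.7,0,0,0,0],[0,0,0.3,0,0,0,0]]]'>/dev/null && python3 guard.py 2.5 && python3 -m jog '[[[0,0,0.7,0,0,0,0],[0,0,0.3,0,0,0,0]]]'>/dev/null && python3 guard.py 2.5; python3 go.py .5605 .1418 .144 .71
```

```text
t 27.20 z 146.48 Fz 0.52 |F| 0.69 vise xy -99.2 321.9 r 336.9 th 73 Fv 0.2 0.4
t 27.55 z 145.57 Fz 2.63 |F| 2.66 vise xy -99.2 322.0 r 336.9 th 73 Fv -0.3 0.1
t 27.55 pos [0.5605 0.1419 0.1456] rpy [ 3.142 -0.     0.711] F [-0.5  0.4  1. ] w 0.0232 j7 -1.5
need [-0.   0.1  1.6] wz 0.001
```

The collar is seated at z = 145.6, the same height as at the pick-up. I open, check, and withdraw.

```bash
python3 -m jog '[[[0,0,0,0,0,0,0.3],[0,0,0,0,0,0,0.6],[0,0,0,0,0,0,1],[0,0,0,0,0,0,1],[0,0,0,0,0,0,1]]]'; python3 -m jog '[[[0,0,-10,0,0,0,1],[0,0,-30,0,0,0,1],[0,0,-40,0,0,0,1],[0,0,-40,0,0,0,1],[0,0,0,0,0,0,1]]]'; python3 -m jog '[[[-30,30,0,0,0,0,1],[-40,40,0,0,0,0,1],[-30,30,0,0,0,0,1],[0,0,0,0,0,0,1],[0,0,0,0,0,0,1]]]'
python3 - <<'E'
from h import *
g=bot.grab_frame('side')
for r in bot.spot_point('tool',g): print(r['conf'],np.round(r['xyz'],4))
cv2.imwrite('pics/c6.png',cv2.cvtColor(g['img'][100:340,180:380].repeat(2,0).repeat(2,1),cv2.COLOR_RGB2BGR))
E
```

```text
clock: 28.05
position: [0.5605, 0.1418, 0.1455]
tool_rot: [3.142, -0.0, 0.711]
force: [0.8, 0.9, 0.3]
grip_width: 0.0815
finger_force: 0.0
clock: 28.55
position: [0.562, 0.1425, 0.2713]
tool_rot: [3.138, -0.007, 0.711]
force: [0.6, 1.6, -1.1]
grip_width: 0.0854
finger_force: 0.0
clock: 29.05
position: [0.5504, 0.0065, 0.266]
tool_rot: [3.141, -0.0, 0.709]
force: [-0.2, -0.4, -0.0]
grip_width: 0.0854
finger_force: 0.0
0.77 [0.4463 0.2325 0.0159]
0.65 [0.5602 0.1404 0.063 ]
0.54 [0.607  0.2848 0.018 ]
0.45 [0.5991 0.0169 0.0192]
```

View pics/c6.png

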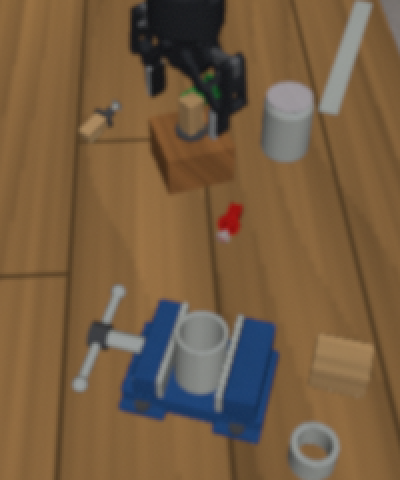

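The tool stands upright with its collar on the block (crop 192,130), and the bystanders are where they were. The gripper is clear.

```bash
python3 -c "
from workcell import bot
print(bot.job_done())"
```

```text
the job is handed in; nothing more can be done
None
```

I ran the deburring tool's blade once clockwise round the pipe's inner edge from the spindle side and back, at about 3 to 6 N in the readings between steps, then put the tool back home in its stand, let go and handed the job in at about 29 s; the verdict was not shown.

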